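# Scan the rack, then hold the loading bay's sprung cover just below its balance point

## Task

Book in the tube rack: pick up the scanner, aim it square at the middle of the rack's label from about 8 cm and hold it steady there for a second, then lay it back on the middle of its mat and let go. Then raise the loading bay's sprung cover by its blue handle until it is clearly past its balance point, without letting it spring fully open, ease it back and finish while still holding it, at rest, about ten degrees below the balance point, so that a colleague can load the bay. Leave the other things where they stand.

Things in the scene. Friction and masses are not known exactly. Their poses are not given: they have to be found in the camera images.
- scanner_grip (a point): centre of the loose hand scanner's handle, where it balances: the off-white scanner lies flat, 170 mm long; its handle is 30 mm wide and 34 mm high, and this point lies 17 mm above its underside, on the midline. x points along the scanner to its window, y across it, z up. The handle reaches 90 mm behind this point (grey end); the wider head (50 mm wide, 40 mm high) begins 25 mm ahead of it. 0.16 to 0.26 kg.
- scanner_window (a point): centre of the scanner's dark window, on the front of its head: 80 mm ahead of scanner_grip and 3 mm higher. Same axes as scanner_grip: the scanner looks along x.
- scanner: the same hand scanner; origin on its underside, 17 mm below scanner_grip, same axes.
- rack_label (a point): centre of the white bar label, 76 mm wide and 44 mm high, on the upright front of the fixed blue tube rack (60 x 170 x 85 mm, with two rows of purple-capped tubes standing up to 123 mm). The label folds over the top edge onto the front of the rack's top, a white strip 18 mm deep seen from above. This point lies 55 mm above the table. x points from the label into the rack (so a scanner square to the label has its x along this x), y along the rack, z up.
- mat_centre (a point): centre of the top of the fixed black rubber mat (220 x 130 x 3 mm) on which the scanner lies. x along its long side, y across, z up.
- cover (a joint): angle of the bay's cover, rad: 0 shut (level), grows as its robot-side edge rises, stop at 1.45. Cover 0.95 kg with a spring. The balance point is at 0.95 rad (54 degrees): below it the cover falls shut when let go, above it it springs fully open. At the handle the pull either way is at most 2.5 N, under 1 N near the balance point.
- cover_handle (a point): middle of the cover's blue handle, a level round bar 14 mm thick, 110 mm free between two posts, standing 45 mm above the cover's top near the robot-side edge. Moves with the cover, axes of the cover: y along the bar (parallel to the hinge). Shut, it is 170 mm above the table. From the hinge it lies 190 mm towards the robot (-x) and 55 mm up while shut, 198 mm away in all, and swings about the hinge; the bar may turn between the fingers, so they can keep pointing down.
- bay_hinge (a point): middle of the cover's hinge axis, 115 mm above the table, at the far side of the fixed off-white loading bay (270 deep x 280 wide x 115 mm high). x points level away from the robot's side of the bay, y along the hinge axis, z up; this frame does not move with the cover. The cover turns about +y: its handle rises and moves towards +x.
- bottle: bystander: white bottle with blue cap, 66 mm across, 150 mm high; origin under its middle
- jar: bystander: jar with yellow cap, 70 mm across, 75 mm high; origin under its middle
- tipbox: bystander: box with green top, 122 x 87 x 65 mm; origin under its middle
- captray: bystander: open orange tray, 100 x 70 x 35 mm; origin under its middle
- marker: bystander: white and blue marker lying flat, 135 mm long, 15 mm thick; origin under its barrel
There are look-alikes about, which are no part of the job. Of the things that look like the scanner, the larger one is meant.

How it is judged (in metres and radians):
On the way, in this order (a step that is already met when the one before it is completed fails the run):
1. the scanner, held in the gripper, looks steadily at the label (x of rack_label in the frame of scanner_window between 0.03 and 0.14 m and y of rack_label in the frame of scanner_window between -0.03 and 0.03 m and z of rack_label in the frame of scanner_window between -0.02 and 0.02 m and angle between the x axis of scanner_window and the x axis of rack_label, either way round below 0.5 rad and contact force between scanner and the fingers above 0.5 N and linear speed of scanner below 0.04 m/s), for 0.6 s.
2. the scanner lies on its mat again, let go (x of scanner_grip in the frame of mat_centre between -0.07 and 0.07 m and y of scanner_grip in the frame of mat_centre between -0.05 and 0.05 m and z of scanner_grip in the frame of mat_centre between 0.008 and 0.024 m and angle between scanner_grip's own z axis and vertical below 0.15 rad and contact force between scanner and the arm below 0.05 N and contact force between scanner and the fingers below 0.05 N), for 0.2 s.
3. the cover is raised past its balance point (value of joint cover above 0.98 rad), for 0.1 s.
At the end, for the whole second after the job is handed in: The gripper still holds the cover at rest at 0.65 to 0.91 rad (balance point 0.95), its fingers touching it with over 0.3 N; the scanner lies flat on its mat, its centre within 70 mm along and 50 mm across of the mat's centre, not touched by the robot (all of step 2 and value of joint cover between 0.65 and 0.91 rad and velocity of joint cover between -0.08 and 0.08 rad/s and contact force between cover and the fingers above 0.3 N and linear speed of scanner below 0.02 m/s); the arm keeps its last pose, push and grip.
It fails at once if the cover springs fully open (over 1.35 rad) (value of joint cover above 1.35 rad).
It fails at once if a bystander is moved more than 40 mm (distance of any of bottle, jar, tipbox, captray, marker from where it was at the start of the episode above 0.04 m).
It also fails if it takes over 54 s, if anything falls off the work surface, if the arm or the gripper's body presses on something with over 40 N, if the wrist force passes 120 N, or if a joint passes its speed limit or range.

## Robot

A 6-joint arm with a two-finger parallel gripper is mounted at the origin on the work surface. World frame = base frame: x ahead of the robot, y to its left, z up, the work surface at z = 0. Lengths are in mm, angles in rad, forces in N, time in s.
With the tool pointing down it reaches from about 275 to 775 mm from the base axis. Payload 14.6 kg.
Tool frame: the origin (TCP) lies on the centre line of the jaws, within the pads' length; the fingertips stand 19 mm ahead of it and the grasp point (between the pads) is the TCP; y points along the fingers, z is the direction in which the jaws open and shut, and the axes are right-handed (so a half turn about y gives the same grasp; the last joint's range is limited). The gripper opens to 85 mm and grips with 20 to 120 N. Pads are 22 mm wide; open, the fingers measure 114 mm over their backs; the gripper's body (76 mm by 85 mm) begins 54 mm behind the grasp point. The pads swing forward as they close: fully open they stand 13 mm farther back than shut.
Start: joints at [-1.39, 0.263, -0.048, 1.259, 0, 1.415], TCP at [172.994, -495.683, 250.278] pointing down, gripper open.
Joint ranges: [-2.65, 2.65], [-0.89, 1.7], [-1.18, 1.37], [-2.13, 2.11], [-1.35, 1.29], [-3.14, 3.14]. Speed limits (rad/s): [1.89, 1.89, 2.57, 2.79, 3.14, 3.14].

## Interface

Orientations are given as [roll, pitch, yaw] about the fixed x, y, z axes, in that order (R = Rz(yaw) Ry(pitch) Rx(roll)).
In Python, from workcell import bot gives the robot as it stands.
- The arm moves only by the tool arm_command, never from a script. Its argument "steps" is a list of rows, each a list of 5 numbers: the closure, from 0 (fully open) to 1 (shut), then the shift along the tool's x, y, z in cm, then the turn about the tool's y in degrees. In form: [[claw, tx, ty, tz, twist], ...]. A call has 1 to 5 rows; each row is the pose to reach, as a shift and turn from the pose commanded when the call began, along the tool's axes at that moment; what a row does not reach only later rows make up. A row lasts 1/10 s, in which the tool goes at most 50 mm and 8.59 degrees, less where a joint would pass 70% of its speed; a pose out of reach is approached as far as the arm can. A call with a gripper value outside its range is refused whole. The fingers move at their own pace and stop on an object; "force" is the grip in N (left out, the last holds). Time passes only in rows, so rows that repeat a pose let the fingers close. It gives the time, the measured TCP pose, the force and the opening at its end, in the units of the state.
- bot.get_state(): the state, without advancing time (a new reading comes with each control period).
- bot.capture(name): name is "scene" or "top" or "wrist"; returns a dict with "pixels" (384x512x3 uint8, red, green, blue), "fx", "fy", "cx", "cy" (pixels), "R" (3x3) and "t" (3): a world point X has camera coordinates R X + t; the wrist camera has in their place "T_tool_cam" (4x4, takes a point from camera to tool coordinates, whose origin is the TCP and whose axes are the tool frame's). Camera axes: x right, y down, z forward; pixel columns grow to the right and rows downward; lengths in mm; the calibration is good to about 2 mm. The wrist camera is an equidistant fisheye: a pixel r from the principal point sees the ray r / f radians off the axis. A picture is of the moment at which its call begins: read the wrist's pose just before it. There is no depth.
- bot.close_job(): hands the job in, once; it reports no verdict.
The state is a dict: "t": time; "q": joint angles; "joint_velocities": joint speeds; "effort": joint torques, N m; "position": TCP position; "eef_rot": TCP orientation; "contact_force": force on the tool from outside, world axes, zero at the start; "torque": the same for the moment, N m; "opening": finger opening in mm.
Only numpy, scipy, OpenCV 4.12 (cv2) and the standard library are available. Lean on these libraries where they do the work, as an engineer would, in place of code of your own. Each camera call takes 0.05 s, during which the arm holds its last target. There are 200 camera calls.

## Working session

There is one attempt and no reset: what is moved stays moved. The work goes in short steps, Python scripts to look and compute and a tool call to move; the robot and the scene stay as the last step left them, time stands still between calls to the robot, and variables do not carry over. Pictures are saved under pics/ and viewed, about 8 in all and at most 12, crops included, and the job is handed in when it is done.

Besides the shell and the picture viewer there is one more tool, called by a JSON object that holds its "name" and its "arguments". arm_command: Moves the arm, as the interface text tells. Its arguments: {"type":"object","properties":{"steps":{"type":"array","items":{"type":"array","items":{"type":"number"}}},"force":{"type":"number"}},"required":["steps"]}

```bash
ls; mkdir -p pics; python3 - <<'E'
from workcell import bot
import cv2,numpy as np,pickle
print(bot.get_state())
for n in("scene","top"):
    c=bot.capture(n); pickle.dump(c,open(n+".pkl","wb"))
    print(n,c["fx"],c["cx"],c["cy"],np.array(c["R"]).round(3).tolist(),np.array(c["t"]).round(1))
    cv2.imwrite(f"pics/{n}0.png",cv2.resize(c["pixels"][:,:,::-1],(800,600),interpolation=cv2.INTER_CUBIC))
E
```

```text
pics
{'t': 0.0, 'q': array([-1.39032922e+00,  2.63550085e-01, -4.89326469e-02,  1.25937312e+00,
       -2.98686525e-05,  1.41545847e+00]), 'joint_velocities': array([-1.04750249e-05,  8.73941561e-04, -1.22084560e-03,  1.16394466e-03,
       -8.31027382e-04,  1.59565422e-03]), 'effort': array([-7.70466013e-04, -6.37618446e+01,  3.84561753e+01,  1.37632230e-02,
       -7.16913701e-05, -6.46798796e-06]), 'position': array([ 172.92775788, -495.44711098,  249.81256971]), 'eef_rot': array([-1.57184772e+00,  1.34414423e-04, -2.80578774e+00]), 'contact_force': array([ 0.11469504,  0.5251584 , -0.66474071]), 'torque': array([-0.07000776, -0.05518846, -0.01286198]), 'opening': 85.62964707725604}
scene 363.7825564474974 247.41294097152792 193.9458883512043 [[-0.269, 0.963, 0.008], [0.724, 0.207, -0.657], [-0.635, -0.171, -0.753]] [ 169.2 -370.9 1758.2]
top 408.1420752206145 257.3452143516639 183.141106561487 [[0.026, -1.0, 0.01], [-0.988, -0.028, -0.153], [0.153, -0.006, -0.988]] [ -27.7  624.3 1333.4]
```

View pics/top0.png

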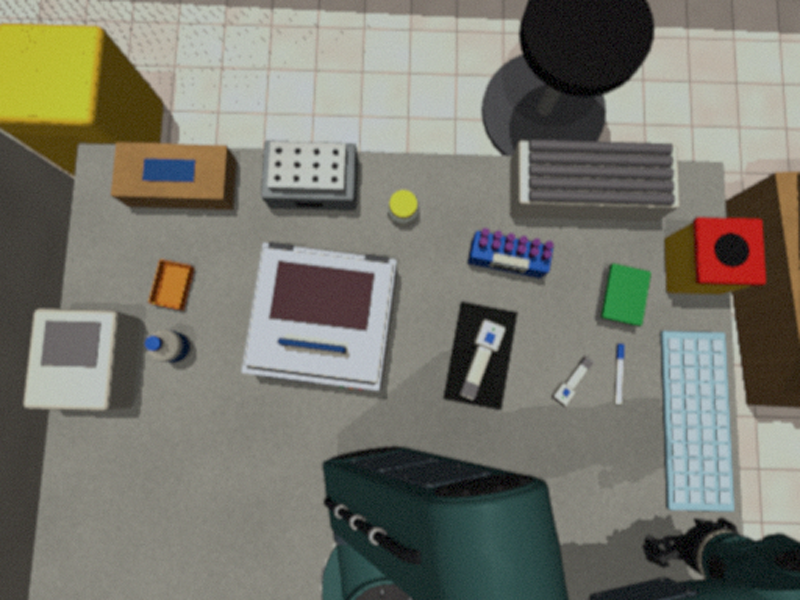

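View pics/scene0.png

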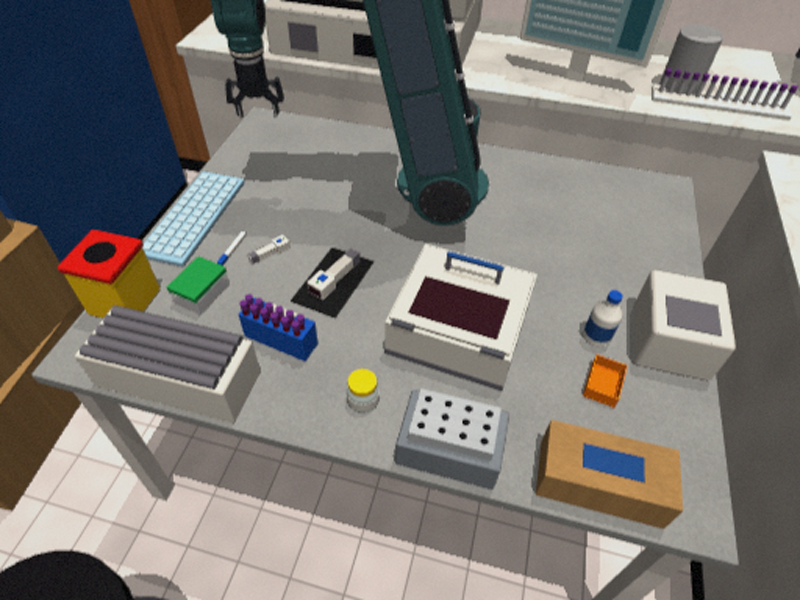

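The top view shows two scanner candidates. One lies on the black mat at about (483,358). A smaller one lies off the mat at (574,381). The larger one on the mat is the one I want. The rack is at (511,253) with its label on the robot side at (510,263), and the bay's blue handle is at (312,346). Next is one close crop.

```bash
python3 - <<'E'
import cv2,pickle
p=pickle.load(open("top.pkl","rb"))["pixels"][:,:,::-1]
a=p[140:265,280:360];b=p[150:255,150:260]
A=cv2.resize(a,None,fx=4.8,fy=4.8,interpolation=cv2.INTER_CUBIC)
B=cv2.resize(b,None,fx=3.6,fy=3.6,interpolation=cv2.INTER_CUBIC)
import numpy as np
o=np.zeros((600,800,3),np.uint8);o[:A.shape[0],:A.shape[1]]=A;o[:B.shape[0],400:400+B.shape[1]]=B
cv2.imwrite("pics/crop1.png",o)
E
```

```text
(no output)
```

View pics/crop1.png

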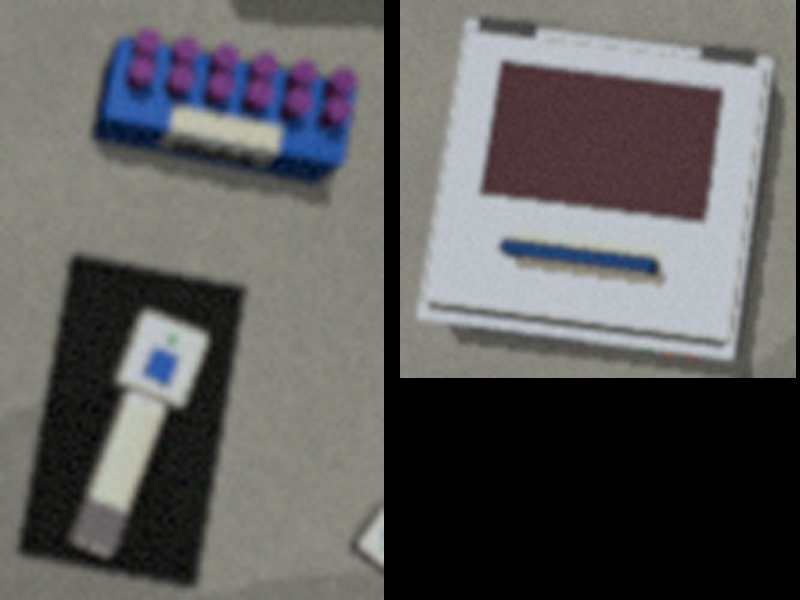

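The crop shows the larger scanner on the mat. Its head front edge runs (147,308)-(210,332) and its grey tail is at (90,548). The mat corners are (73,256), (245,288), (197,585) and (20,552). The label's fold edge runs about (163,136)-(281,155), and the handle bar runs (505,245)-(655,267).

```bash
cat > h.py <<'E'
import numpy as np,pickle,cv2
from workcell import bot
from scipy.spatial.transform import Rotation as Ro
def plane(c,u,v,z):
    R=np.array(c["R"]);t=np.array(c["t"]);C=-R.T@t
    d=R.T@np.array([(u-c["cx"])/c["fx"],(v-c["cy"])/c["fy"],1])
    return C+d*(z-C[2])/d[2]
def pose():
    s=bot.get_state();return np.array(s["position"]),Ro.from_euler("xyz",s["eef_rot"]).as_matrix(),s
def shift(target):  # cm in tool axes
    p,R,s=pose();return (R.T@(np.array(target)-p)/10).round(2)
E
python3 - <<'E'
from h import *
c=pickle.load(open("top.pkl","rb"))
print("C",-np.array(c["R"]).T@c["t"])
A=lambda u,v,z:plane(c,280+(u+.5)/4.8-.5,140+(v+.5)/4.8-.5,z)
B=lambda u,v,z:plane(c,150+(u-400+.5)/3.6-.5,150+(v+.5)/3.6-.5,z)
r=lambda *a:[np.round(x,1) for x in a]
m=[A(*q,3) for q in((73,256),(245,288),(197,585),(20,552))]
print("mat",r(*m,sum(m)/4),[np.linalg.norm(m[i]-m[i-1]).round(1) for i in range(4)])
f=[A(147,308,43),A(210,332,43)];k=[A(118,380,43),A(183,407,43)];e=[A(70,542,37),A(112,557,37)]
F,E_,K=sum(f)/2,sum(e)/2,sum(k)/2
d=(F-E_)[:2];print("scan",r(*f,*k,*e,F,E_),np.linalg.norm(d),np.degrees(np.arctan2(d[1],d[0])),np.linalg.norm(f[0]-f[1]))
d/=np.linalg.norm(d);print("grip",F[:2]-80*d,E_[:2]+90*d)
l=[A(163,136,85),A(281,155,85)];b=[A(172,105,85),A(285,122,85)];print("lab",r(*l,*b),np.linalg.norm(l[0]-l[1]))
n=[A(97,140,0),A(325,183,0)];print("rackbot",r(*n),np.linalg.norm(n[0]-n[1]))
h=[B(505,245,170),B(655,267,170)];print("hand",r(*h,sum(h)/2),np.linalg.norm(h[0]-h[1]))
g=[B(508,27,120),B(728,55,120)];print("hinge",r(*g,sum(g)/2))
g=[B(420,318,115),B(735,358,115)];print("bayfront",r(*g,sum(g)/2))
for x in(m,n,l,h,g):
  dd=x[1]-x[0];print(np.degrees(np.arctan2(dd[1],dd[0])).round(1))
E
```

```text
C [ 413.58816337   -2.68295101 1413.34063053]
mat [array([ 600.9, -142.4,    3. ]), array([ 581. , -267.6,    3. ]), array([ 368.3, -233.3,    3. ]), array([ 388.1, -107.4,    3. ]), array([ 484.6, -187.7,    3. ])] [np.float64(215.7), np.float64(126.7), np.float64(215.4), np.float64(127.4)]
scan [array([ 560.2, -191. ,   43. ]), array([ 544.5, -235.4,   43. ]), array([ 509.1, -171.1,   43. ]), array([ 491.5, -216.6,   43. ]), array([ 396.4, -139.5,   37. ]), array([ 386.9, -168.7,   37. ]), array([ 552.3, -213.2,   43. ]), array([ 391.7, -154.1,   37. ])] 171.16748156763356 -20.20028677130035 47.08686227542358
grip [ 477.23758053 -185.58523113] [ 476.14190924 -185.18209636]
lab [array([ 675.3, -195.5,   85. ]), array([ 664.3, -277.1,   85. ]), array([ 697.4, -201.6,   85. ]), array([ 687.6, -280. ,   85. ])] 82.3716382086546
rackbot [array([ 687.7, -159.3,    0. ]), array([ 660.4, -326.9,    0. ])] 169.82908001908726
hand [array([493.1, 225.7, 170. ]), array([478.1,  98.5, 170. ]), array([485.6, 162.1, 170. ])] 128.02431165208904
hinge [array([691.7, 243.1, 120. ]), array([671.7,  44.9, 120. ]), array([681.7, 144. , 120. ])]
bayfront [array([431. , 306.3, 115. ]), array([403.8,  30.2, 115. ]), array([417.4, 168.2, 115. ])]
-99.1
-99.3
-97.7
-96.8
-95.6
```

The measurements agree with the given sizes:

| Feature | Measured | Given |
|---|---|---|
| Mat | 216x127 mm | 220x130 mm |
| Scanner length | 171 mm | 170 mm |
| Rack | 170 mm | 170 mm |

Next I plan the approach above the scanner.

```bash
cat >> h.py <<'E'
def plan(target,yaw_deg,n):
    """n calls, in tool axes at the start of each: [tx,ty,tz cm, twist deg]"""
    p,R,s=pose();y0=np.degrees(s["eef_rot"][2]);dy=(yaw_deg-y0+180)%360-180
    p0=p
    for i in range(n):
        y=np.radians(y0+dy*i/n);Rn=np.array([[np.cos(y),0,-np.sin(y)],[np.sin(y),0,np.cos(y)],[0,-1,0]])
        print(i,(Rn.T@((np.array(target)-p0)/n)/10).round(2),round(-dy/n,1))
E
python3 -c "
from h import *
plan([477,-185.5,160],-20.2,4)"
```

```text
0 [-9.73  2.25 -4.81] -35.1
1 [-10.73   2.25   1.67] -35.1
2 [-7.81  2.25  7.54] -35.1
3 [-2.05  2.25 10.66] -35.1
```

{"name": "arm_command", "arguments": {"steps": [[0, -9.73, 2.25, -4.81, -35.1], [0, -9.73, 2.25, -4.81, -35.1], [0, -9.73, 2.25, -4.81, -35.1], [0, -9.73, 2.25, -4.81, -35.1], [0, -9.73, 2.25, -4.81, -35.1]]}}

```text
t: 0.6
position: [249.3, -417.7, 227.6]
eef_rot: [-1.571, 0.0, -2.189]
contact_force: [0.4, 0.6, -0.3]
opening: 85.6
```

{"name": "arm_command", "arguments": {"steps": [[0, -10.73, 2.25, 1.67, -35.1], [0, -10.73, 2.25, 1.67, -35.1], [0, -10.73, 2.25, 1.67, -35.1], [0, -10.73, 2.25, 1.67, -35.1], [0, -10.73, 2.25, 1.67, -35.1]]}}

```text
t: 1.1
position: [325.2, -340.7, 205.1]
eef_rot: [-1.571, 0.0, -1.581]
contact_force: [-1.0, -0.1, 0.3]
opening: 85.3
```

{"name": "arm_command", "arguments": {"steps": [[0, -7.81, 2.25, 7.54, -35.1], [0, -7.81, 2.25, 7.54, -35.1], [0, -7.81, 2.25, 7.54, -35.1], [0, -7.81, 2.25, 7.54, -35.1], [0, -7.81, 2.25, 7.54, -35.1]]}}

```text
t: 1.6
position: [401.3, -263.6, 182.7]
eef_rot: [-1.571, 0.0, -0.971]
contact_force: [0.1, -0.9, -0.6]
opening: 85.2
```

{"name": "arm_command", "arguments": {"steps": [[0, -2.05, 2.25, 10.66, -35.1], [0, -2.05, 2.25, 10.66, -35.1], [0, -2.05, 2.25, 10.66, -35.1], [0, -2.05, 2.25, 10.66, -35.1], [0, -2.05, 2.25, 10.66, -35.1]]}}

```text
t: 2.1
position: [477.5, -186.5, 160.2]
eef_rot: [-1.571, 0.0, -0.36]
contact_force: [0.6, 0.1, 0.4]
opening: 85.4
```

```bash
python3 - <<'E'
from h import *
p,R,s=pose();print(s["t"],p,np.degrees(s["eef_rot"]),s["q"])
c=bot.capture("wrist");c["p"]=p;c["Rt"]=R;pickle.dump(c,open("w1.pkl","wb"))
print(c["fx"],c["cx"],c["cy"],np.array(c["T_tool_cam"]).round(3).tolist())
cv2.imwrite("pics/w1.png",cv2.resize(c["pixels"][:,:,::-1],(800,600),interpolation=cv2.INTER_CUBIC))
E
```

```text
2.1 [ 477.49092172 -186.48339824  160.16583117] [-9.00018775e+01  1.06238062e-02 -2.06451794e+01] [-5.31372177e-01  2.87822567e-01 -2.65690053e-01  1.01746084e+00
 -6.38512178e-05 -1.71045820e-01]
297.3186396354542 253.5801196521092 188.72716976820678 [[0.001, 0.966, 0.258, -65.866], [-0.0, -0.258, 0.966, -123.148], [1.0, -0.001, -0.0, 0.32], [0.0, 0.0, 0.0, 1.0]]
```

View pics/w1.png

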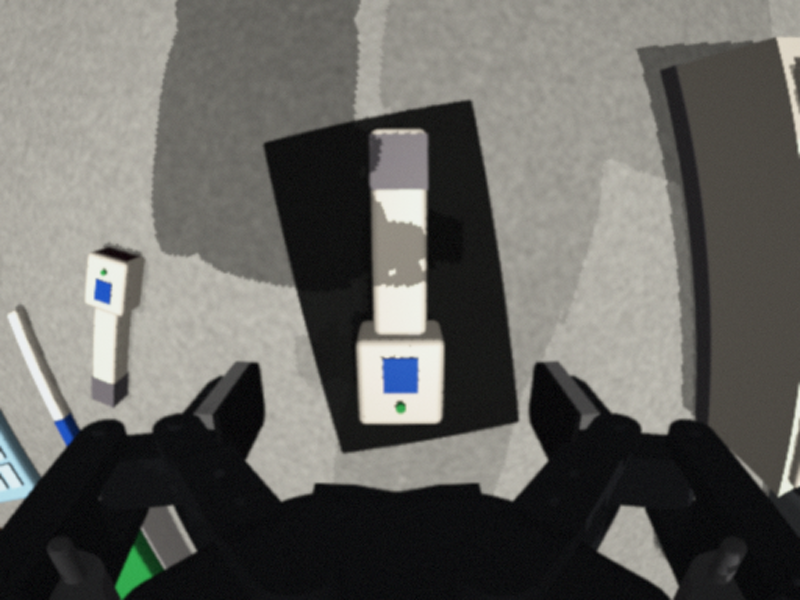

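The wrist view shows the scanner nearly aligned: tail edge at (399,131), head/handle joint at (400,334) and head front edge at (401,423).

```bash
cat >> h.py <<'E'
def wplane(c,u,v,z):
    dx,dy=u-c["cx"],v-c["cy"];r=np.hypot(dx,dy);th=r/c["fx"]
    d=np.array([np.sin(th)*dx/r,np.sin(th)*dy/r,np.cos(th)])
    T=np.array(c["T_tool_cam"]);C=c["Rt"]@T[:3,3]+c["p"];d=c["Rt"]@T[:3,:3]@d
    return C+d*(z-C[2])/d[2]
E
python3 - <<'E'
from h import *
c=pickle.load(open("w1.pkl","rb"))
W=lambda u,v,z:wplane(c,(u+.5)/1.5625-.5,(v+.5)/1.5625-.5,z)
t=W(399,131,37);j=W(400,336,37);f=W(401,423,43)
for a in(t,j,f):print(a.round(1))
d=(f-t)[:2];print(np.linalg.norm(d),np.degrees(np.arctan2(d[1],d[0])));d/=np.linalg.norm(d)
print(t[:2]+90*d,f[:2]-80*d,j[:2]-25*d)
m=[W(*q,3) for q in((264,144),(471,101),(518,421),(343,452))];print(np.round(sum(m)/4,1),[np.linalg.norm(m[i]-m[i-1]).round(1) for i in range(4)])
g=(t[:2]+f[:2]-80*d+90*d)/2
print(g,shift([*g,24.5]))
E
```

```text
[ 395.1 -153.7   37. ]
[ 500.5 -192.8   37. ]
[ 550.5 -211.    43. ]
165.6324490926449 -20.239864360801683
[ 479.52472688 -184.79468186] [ 475.42686111 -183.28372288] [ 477.02185287 -184.15045015]
[ 485.5 -186.2    3. ] [np.float64(216.6), np.float64(127.8), np.float64(216.7), np.float64(127.1)]
[ 477.475794   -184.03920237] [-0.08 13.58  0.26]
```

{"name": "arm_command", "arguments": {"steps": [[0, -0.1, 5, 0.25, -0.4], [0, -0.1, 9.5, 0.25, -0.4], [0, -0.1, 12.3, 0.25, -0.4], [0, -0.1, 13.5, 0.25, -0.4], [0, -0.1, 13.5, 0.25, -0.4]]}}

```text
t: 2.65
position: [476.2, -183.7, 24.0]
eef_rot: [-1.57, 0.003, -0.357]
contact_force: [0.1, -0.3, -1.0]
opening: 85.2
```

{"name": "arm_command", "arguments": {"steps": [[1, 0, 0, 0, 0], [1, 0, 0, 0, 0], [1, 0, 0, 0, 0], [1, 0, 0, 0, 0], [1, 0, 0, 0, 0]], "force": 40}}

```text
t: 3.15
position: [477.8, -183.7, 26.1]
eef_rot: [-1.571, -0.001, -0.349]
contact_force: [-2.3, -1.2, 8.1]
opening: 29.4
```

{"name": "arm_command", "arguments": {"steps": [[1, 0, 0, 0, 0], [1, 0, 0, 0, 0], [1, 0, -0.6, 0, 0], [1, 0, -1.6, 0, 0], [1, 0, -2, 0, 0]]}}

```text
t: 3.65
position: [477.8, -183.6, 46.5]
eef_rot: [-1.571, -0.001, -0.348]
contact_force: [-0.0, 0.1, -2.3]
opening: 29.5
```

```bash
python3 - <<'E'
from h import *
p,R,s=pose();print(s)
c=bot.capture("scene");pickle.dump(c,open("s1.pkl","wb"))
a=c["pixels"][100:230,130:270,::-1]
cv2.imwrite("pics/s1.png",cv2.resize(a,None,fx=4.6,fy=4.6,interpolation=cv2.INTER_CUBIC))
E
```

```text
{'t': 3.65, 'q': array([-5.26125177e-01,  3.93337422e-01, -4.56972803e-01,  7.19335684e-01,
        2.91148725e-05, -1.77633357e-01]), 'joint_velocities': array([-0.00136297, -0.04000879,  0.04774013,  0.08307784,  0.00057657,
       -0.00052935]), 'effort': array([ 3.51432385e-02, -6.69724560e+01,  2.95340860e+01,  1.09363929e-01,
        2.73940132e-03,  6.31318922e-03]), 'position': array([ 477.78734382, -183.55453065,   46.51933855]), 'eef_rot': array([-1.57097095e+00, -1.13746033e-03, -3.48491704e-01]), 'contact_force': array([-0.03540759,  0.0760621 , -2.25883373]), 'torque': array([ 0.01346613,  0.04766633, -0.00145038]), 'opening': 29.492837931461377}
```

View pics/s1.png

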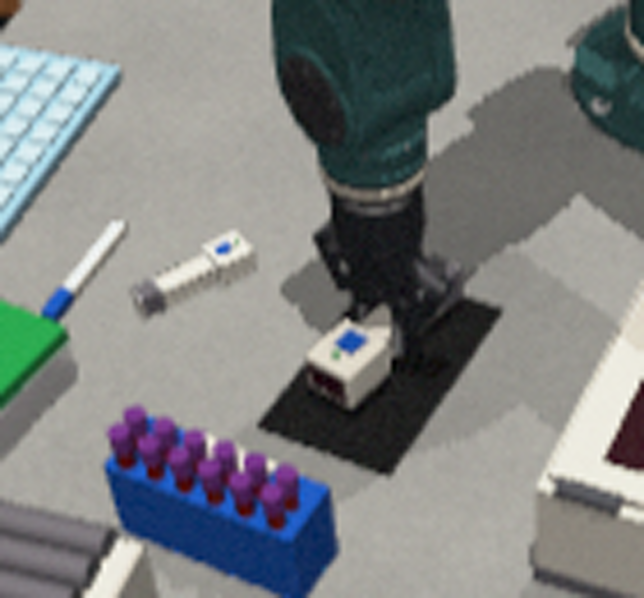

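The scanner is held and level, with its head visible at (350,365), clear of the mat. Its weight reads about 2.3 N. Next I aim it at the label.

```bash
python3 -c "
from h import *
plan([515,-215,58],-8.7,1)"
```

```text
0 [ 4.55 -1.13 -1.68] -11.3
```

{"name": "arm_command", "arguments": {"steps": [[1, 0.9, -0.3, -0.3, -2], [1, 2.2, -0.7, -0.8, -5], [1, 3.5, -1.0, -1.3, -8.5], [1, 4.3, -1.1, -1.6, -10.8], [1, 4.55, -1.1, -1.7, -11.3]]}}

```text
t: 4.2
position: [515.0, -215.5, 56.4]
eef_rot: [-1.571, -0.001, -0.151]
contact_force: [0.9, -0.3, -2.0]
opening: 29.1
```

{"name": "arm_command", "arguments": {"steps": [[1, 0, 0, 0, 0], [1, 0, 0, 0, 0], [1, 0, 0, 0, 0], [1, 0, 0, 0, 0], [1, 0, 0, 0, 0]]}}

```text
t: 4.7
position: [514.2, -214.8, 56.3]
eef_rot: [-1.571, 0.0, -0.151]
contact_force: [0.4, -0.6, -1.4]
opening: 29.5
```

```bash
python3 - <<'E'
from h import *
p,R,s=pose();print(s["t"],p,np.degrees(s["eef_rot"]))
c=bot.capture("top");w=bot.capture("wrist");w["p"]=p;w["Rt"]=R
pickle.dump(c,open("t2.pkl","wb"));pickle.dump(w,open("w2.pkl","wb"))
A=cv2.resize(c["pixels"][140:240,275:360,::-1],None,fx=4.7,fy=4.7,interpolation=cv2.INTER_CUBIC)
B=cv2.resize(w["pixels"][:,:,::-1],(400,300))
o=np.zeros((600,800,3),np.uint8);o[:A.shape[0],:A.shape[1]]=A;o[:300,400:]=B
o[300:,400:]=cv2.resize(bot.capture("scene")["pixels"][130:250,130:290,::-1],(400,300))
cv2.imwrite("pics/aim.png",o)
E
```

```text
4.7 [ 514.22249575 -214.76175701   56.30558617] [-8.99980157e+01  3.75369802e-03 -8.67115261e+00]
```

View pics/aim.png

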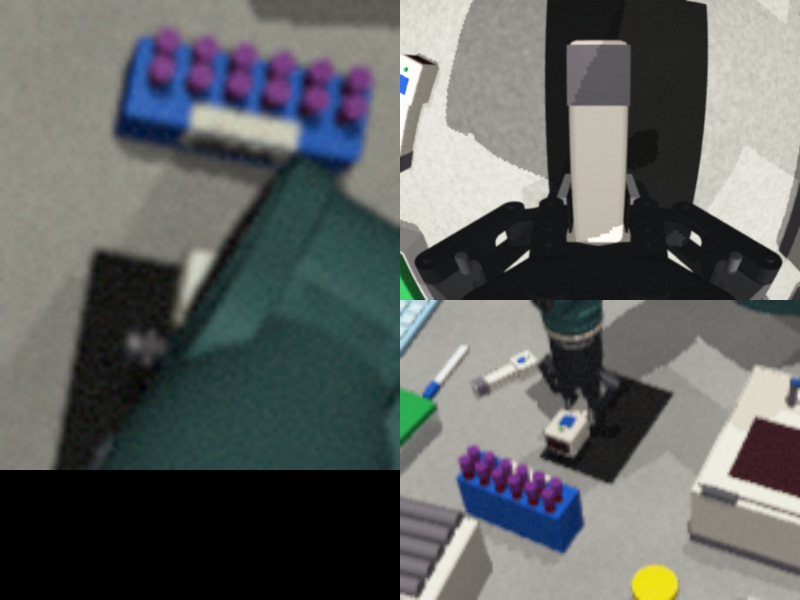

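The scanner points square at the label, whose strip is at (245,128) in the top crop. The head's near-left corner is visible at (187,250), and the scanner sits level in the wrist view. I'll hold a little longer while I check the corner.

{"name": "arm_command", "arguments": {"steps": [[1, 0, 0, 0, 0], [1, 0, 0, 0, 0], [1, 0, 0, 0, 0], [1, 0, 0, 0, 0], [1, 0, 0, 0, 0]]}}

```text
t: 5.35
position: [514.4, -214.9, 56.3]
eef_rot: [-1.571, -0.0, -0.151]
contact_force: [-0.0, 0.6, -1.5]
opening: 29.5
```

```bash
python3 - <<'E'
from h import *
c=pickle.load(open("t2.pkl","rb"))
P=lambda u,v,z:plane(c,275+(u+.5)/4.7-.5,140+(v+.5)/4.7-.5,z).round(1)
print("head corner",P(187,250,73),"exp 597,-202; label edge",P(186,140,85),P(298,156,85),"back",P(192,106,85),P(301,124,85))
plan([484,-187,58],-9,1)
E
```

```text
head corner [ 593.9 -200.5   73. ] exp 597,-202; label edge [ 670.5 -197.6   85. ] [ 661.3 -276.7   85. ] back [ 695.1 -201.7   85. ] [ 684.3 -278.9   85. ]
0 [-3.42 -0.17  2.3 ] 0.3
```

{"name": "arm_command", "arguments": {"steps": [[1, -0.7, 0, 0.5, 0], [1, -1.7, 0, 1.2, 0], [1, -2.7, 0.2, 1.9, 0], [1, -3.3, 0.6, 2.2, 0], [1, -3.4, 1.1, 2.3, 0]]}}

```text
t: 5.85
position: [483.4, -186.3, 45.2]
eef_rot: [-1.571, 0.0, -0.151]
contact_force: [-0.6, -0.3, -1.6]
opening: 29.3
```

{"name": "arm_command", "arguments": {"steps": [[1, 0, 0.6, 0, 0], [1, 0, 1.2, 0, 0], [1, 0, 1.6, 0, 0], [1, 0, 1.85, 0, 0], [1, 0, 1.85, 0, 0]]}}

```text
t: 6.35
position: [484.3, -187.1, 26.5]
eef_rot: [-1.571, 0.0, -0.151]
contact_force: [-0.9, 0.0, -1.8]
opening: 29.4
```

{"name": "arm_command", "arguments": {"steps": [[0.9, 0, 0, 0, 0], [0, 0, 0, 0, 0], [0, 0, 0, 0, 0], [0, 0, 0, 0, 0], [0, 0, 0, 0, 0]]}}

```text
t: 6.85
position: [484.3, -187.1, 26.9]
eef_rot: [-1.571, -0.0, -0.151]
contact_force: [-0.3, 0.4, -0.1]
opening: 84.6
```

{"name": "arm_command", "arguments": {"steps": [[0, 0, 0, 0, 0], [0, 0, -2, 0, 0], [0, 0, -6, 0, 0], [0, 0, -11, 0, 0], [0, 0, -16, 0, 0]]}}

```text
t: 7.35
position: [483.7, -186.7, 188.6]
eef_rot: [-1.571, 0.001, -0.151]
contact_force: [0.5, -1.5, 1.2]
opening: 85.4
```

```bash
python3 - <<'E'
from h import *
p,R,s=pose();print(s["t"],p)
w=bot.capture("wrist");w["p"]=p;w["Rt"]=R;pickle.dump(w,open("w3.pkl","wb"))
cv2.imwrite("pics/w3.png",cv2.resize(w["pixels"][:,:,::-1],(800,600)))
plan([484,162,270],84,3)
E
```

```text
7.35 [ 483.70145255 -186.73659497  188.57385804]
0 [-1.82 -2.46 11.52] -30.9
1 [ 4.36 -2.46 10.82] -30.9
2 [ 9.29 -2.46  7.05] -30.9
```

View pics/w3.png

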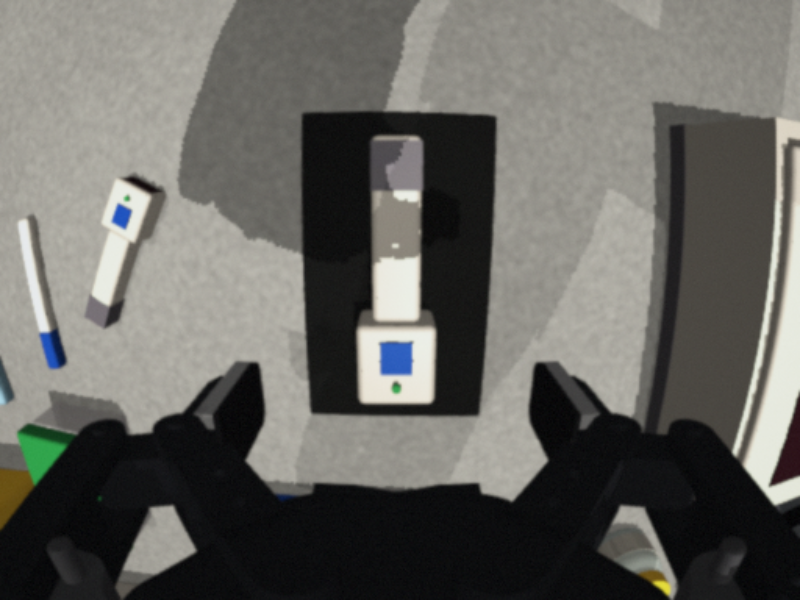

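The scanner lies centred on the mat between (303,114) and (480,413), with the fingers clear of it. On to the handle.

{"name": "arm_command", "arguments": {"steps": [[0, -1.82, -2.5, 11.5, -30.9], [0, -1.82, -2.5, 11.5, -30.9], [0, -1.82, -2.5, 11.5, -30.9], [0, -1.82, -2.5, 11.5, -30.9], [0, -1.82, -2.5, 11.5, -30.9]]}}

```text
t: 7.9
position: [483.6, -70.0, 211.9]
eef_rot: [-1.571, -0.0, 0.391]
contact_force: [0.5, 0.2, -0.0]
opening: 85.2
```

{"name": "arm_command", "arguments": {"steps": [[0, 4.36, -2.5, 10.8, -30.9], [0, 4.36, -2.5, 10.8, -30.9], [0, 4.36, -2.5, 10.8, -30.9], [0, 4.36, -2.5, 10.8, -30.9], [0, 4.36, -2.5, 10.8, -30.9]]}}

```text
t: 8.4
position: [483.1, 46.0, 236.7]
eef_rot: [-1.571, 0.0, 0.927]
contact_force: [-0.6, -0.6, -0.2]
opening: 85.5
```

{"name": "arm_command", "arguments": {"steps": [[0, 9.3, -2.5, 7.05, -30.9], [0, 9.3, -2.5, 7.05, -30.9], [0, 9.3, -2.5, 7.05, -30.9], [0, 9.3, -2.5, 7.05, -30.9], [0, 9.3, -2.5, 7.05, -30.9]]}}

```text
t: 8.9
position: [482.6, 162.4, 261.5]
eef_rot: [-1.57, 0.0, 1.464]
contact_force: [-0.9, -1.0, -0.2]
opening: 85.5
```

```bash
python3 - <<'E'
from h import *
p,R,s=pose();print(s["t"],p,np.degrees(s["eef_rot"]),s["q"])
w=bot.capture("wrist");w["p"]=p;w["Rt"]=R;pickle.dump(w,open("w4.pkl","wb"))
cv2.imwrite("pics/w4.png",cv2.resize(w["pixels"][:,:,::-1],(800,600)))
E
```

```text
8.9 [482.58964631 162.38071753 261.49574463] [-8.99804182e+01  1.22562793e-02  8.38623971e+01] [ 1.64481444e-01  2.32903974e-01 -5.97279738e-02  1.27855100e+00
 -1.14383105e-04 -1.29919345e+00]
```

View pics/w4.png

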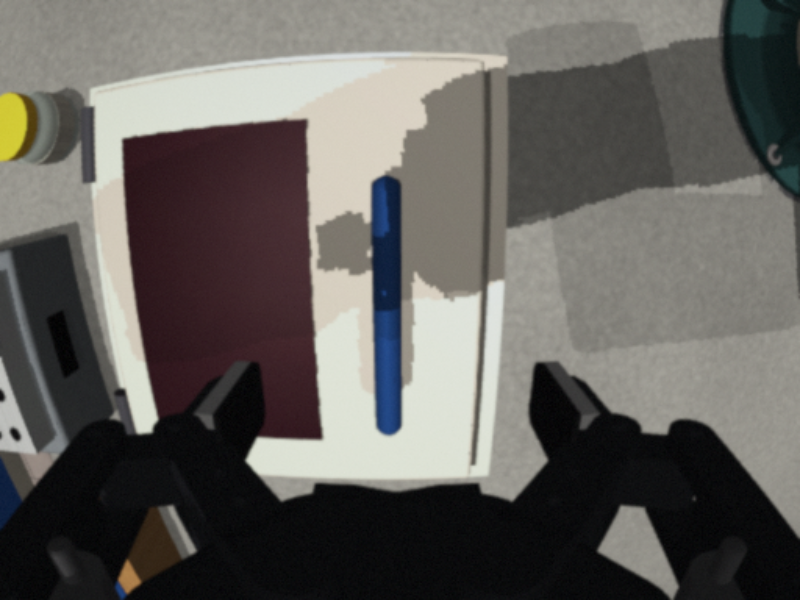

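The bar runs from (386,178) to (389,434). The hinge tabs on the left are at about (88,143) and (124,412).

```bash
python3 - <<'E'
from h import *
c=pickle.load(open("w4.pkl","rb"))
W=lambda u,v,z:wplane(c,(u+.5)/1.5625-.5,(v+.5)/1.5625-.5,z)
a,b=W(386.5,178,170),W(389,434,170);m=(a+b)/2
print(a.round(1),b.round(1),m.round(1),np.linalg.norm(a-b),np.degrees(np.arctan2(*(b-a)[1::-1])))
print(W(88,143,118).round(1),W(124,412,118).round(1))
print(shift([*m[:2],175]))
E
```

```text
[479.8  99.5 170. ] [493.6 231.5 170. ] [486.7 165.5 170. ] 132.69619678368647 84.02785866250586
[674.3  43.3 118. ] [695.4 236.9 118. ]
[ 0.4   8.65 -0.38]
```

{"name": "arm_command", "arguments": {"steps": [[0, 0.3, 3, -0.4, 0], [0, 0.3, 6, -0.4, 0], [0, 0.3, 8, -0.4, 0], [0, 0.3, 8.6, -0.4, 0], [0, 0.3, 8.6, -0.4, 0]], "force": 30}}

```text
t: 9.45
position: [486.5, 164.4, 175.4]
eef_rot: [-1.57, 0.0, 1.463]
contact_force: [-0.2, 0.0, 1.2]
opening: 85.6
```

{"name": "arm_command", "arguments": {"steps": [[1, 0, 0, 0, 0], [1, 0, 0, 0, 0], [1, 0, 0, 0, 0], [1, 0, 0, 0, 0], [1, 0, 0, 0, 0]]}}

```text
t: 9.95
position: [487.4, 165.1, 176.2]
eef_rot: [-1.572, -0.0, 1.467]
contact_force: [24.4, -3.5, -4.6]
opening: 12.5
```

{"name": "arm_command", "arguments": {"steps": [[1, 0, 0, 0, 0], [1, 0, 0, 0, 0], [1, 0, 0, 0, 0], [1, 0, 0, 0, 0], [1, 0, 0, 0, 0]]}}

```text
t: 10.45
position: [487.5, 165.1, 176.1]
eef_rot: [-1.572, -0.0, 1.467]
contact_force: [6.0, -0.9, 0.7]
opening: 12.9
```

```bash
cat >> h.py <<'E'
PH=np.radians(16.15)
def arc(th,th0,yaw=-6.):  # displacement of the handle (mm, world) from angle th0 to th
    f=lambda t:198*np.array([-np.cos(PH+t),0,np.sin(PH+t)])
    return Ro.from_euler("z",yaw,degrees=True).apply(f(th)-f(th0))
E
python3 - <<'E'
from h import *
p,R,s=pose();print(s["t"],p,np.degrees(s["eef_rot"]),s["contact_force"],s["opening"])
for th in np.arange(0.05,1.11,.05):print(round(th,2),(R.T@arc(th,0)/10).round(2))
E
```

```text
10.45 [487.47396633 165.11952033 176.10959099] [-9.00917563e+01 -8.48575615e-03  8.40316837e+01] [ 5.97060773 -0.93618204  0.7175394 ] 12.914365029980212
0.05 [-0.   -0.94 -0.3 ]
0.1 [-0.   -1.87 -0.65]
0.15 [-0.   -2.78 -1.04]
0.2 [-0.   -3.67 -1.48]
0.25 [-0.   -4.53 -1.96]
0.3 [-0.   -5.37 -2.49]
0.35 [-0.   -6.18 -3.05]
0.4 [-0.   -6.97 -3.66]
0.45 [-0.   -7.72 -4.3 ]
0.5 [-0.   -8.44 -4.98]
0.55 [-0.   -9.12 -5.7 ]
0.6 [-0.   -9.77 -6.45]
0.65 [ -0.   -10.38  -7.23]
0.7 [ -0.   -10.94  -8.04]
0.75 [ -0.   -11.47  -8.88]
0.8 [ -0.   -11.96  -9.74]
0.85 [ -0.   -12.4  -10.62]
0.9 [ -0.   -12.8  -11.53]
0.95 [ -0.   -13.15 -12.46]
1.0 [-1.000e-02 -1.345e+01 -1.340e+01]
1.05 [-1.000e-02 -1.371e+01 -1.435e+01]
1.1 [-1.000e-02 -1.392e+01 -1.532e+01]
```

The bar is gripped, with the opening at 12.9 mm. Now I raise the cover along the arc.

{"name": "arm_command", "arguments": {"steps": [[1, 0, -0.94, -0.3, 0], [1, 0, -1.87, -0.65, 0], [1, 0, -2.78, -1.04, 0], [1, 0, -3.67, -1.48, 0], [1, 0, -4.53, -1.96, 0]]}}

```text
t: 10.95
position: [505.9, 163.2, 221.4]
eef_rot: [-1.569, -0.0, 1.467]
contact_force: [0.4, 3.0, -4.7]
opening: 12.6
```

{"name": "arm_command", "arguments": {"steps": [[1, 0, -0.84, -0.53, 0], [1, 0, -1.65, -1.09, 0], [1, 0, -2.44, -1.7, 0], [1, 0, -3.19, -2.34, 0], [1, 0, -3.91, -3.02, 0]]}}

```text
t: 11.45
position: [534.3, 160.3, 260.9]
eef_rot: [-1.567, -0.0, 1.467]
contact_force: [-13.7, 2.9, 10.2]
opening: 12.5
```

```bash
cat >> h.py <<'E'
def ang(p0=np.array([487.5,165.1,176.1])):
    p,R,s=pose();d=Ro.from_euler("z",6,degrees=True).apply(p-p0)
    x,z=d[0]-190,d[2]+55
    print("t",s["t"],"pos",p.round(1),"angle",np.arctan2(z,-x)-PH,"rad",np.hypot(x,z),"F",s["contact_force"].round(1),"open",s["opening"])
E
python3 - <<'E'
from h import *
ang()
c=bot.capture("scene");a=c["pixels"][100:260,220:370,::-1]
cv2.imwrite("pics/s5.png",cv2.resize(a,(560,600),interpolation=cv2.INTER_CUBIC))
E
```

```text
t 11.45 pos [534.3 160.3 260.9] angle 0.49228236936307695 rad 199.93108540728588 F [-13.7   2.9  10.2] open 12.541288848271748
```

View pics/s5.png

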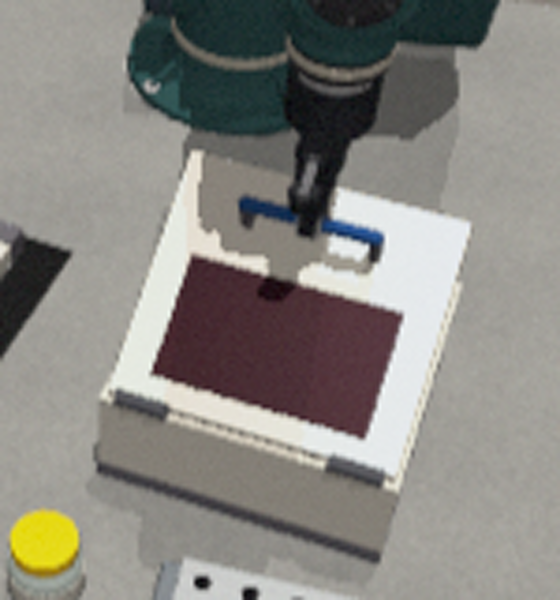

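The cover is up to about 0.49 rad with the bar held mid-span at (305,222). There is a slight radial push on the tool, so I ease about 1 mm outward and go on.

{"name": "arm_command", "arguments": {"steps": [[1, 0, -0.75, -0.65, 0], [1, 0, -1.4, -1.37, 0], [1, 0, -2.0, -2.15, 0], [1, 0, -2.56, -2.95, 0], [1, 0, -3.08, -3.8, 0]]}}

```text
t: 12.0
position: [572.8, 156.4, 292.6]
eef_rot: [-1.569, -0.001, 1.467]
contact_force: [-14.3, 3.4, 18.3]
opening: 12.4
```

```bash
python3 -c "
from h import *
ang()"
```

```text
t 12.0 pos [572.8 156.4 292.6] angle 0.7427367722329075 rad 200.71415875325778 F [-14.3   3.4  18.3] open 12.431032767242739
```

{"name": "arm_command", "arguments": {"steps": [[1, 0, -0.45, -0.4, 0], [1, 0, -0.67, -0.77, 0], [1, 0, -0.92, -1.25, 0], [1, 0, -1.11, -1.65, 0], [1, 0, -1.11, -1.65, 0]]}}

```text
t: 12.5
position: [590.4, 154.5, 302.8]
eef_rot: [-1.571, -0.001, 1.467]
contact_force: [-4.9, 2.1, 7.4]
opening: 13.1
```

```bash
python3 - <<'E'
from h import *
ang()
c=bot.capture("top");a=c["pixels"][140:260,145:265,::-1]
d=bot.capture("scene")["pixels"][90:250,220:360,::-1]
cv2.imwrite("pics/t6.png",np.hstack([cv2.resize(a,(400,400),interpolation=cv2.INTER_CUBIC),cv2.resize(d,(350,400),interpolation=cv2.INTER_CUBIC)]))
E
```

```text
t 12.5 pos [590.4 154.5 302.8] angle 0.8443874531139894 rad 201.2519140502373 F [-4.9  2.1  7.4] open 13.082127000791283
```

View pics/t6.png

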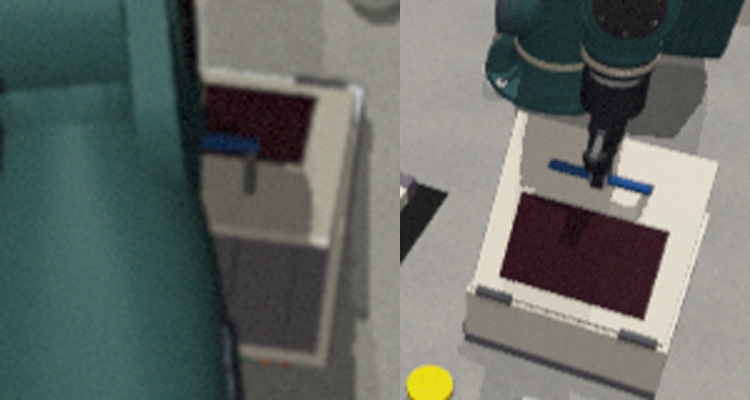

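The cover is at about 0.84–0.88 rad with the grip holding mid-bar at (600,175). I continue past the balance point to about 1.08.

{"name": "arm_command", "arguments": {"steps": [[1, 0, -0.5, -0.95, 0], [1, 0, -0.87, -1.9, 0], [1, 0, -1.18, -2.85, 0], [1, 0, -1.45, -3.8, 0], [1, 0, -1.58, -4.38, 0]]}}

```text
t: 13.1
position: [634.5, 149.9, 318.2]
eef_rot: [-1.571, -0.001, 1.467]
contact_force: [-2.3, 3.6, 3.2]
opening: 12.6
```

{"name": "arm_command", "arguments": {"steps": [[1, 0, 0, 0, 0], [1, 0, 0, 0, 0], [1, 0, 0, 0, 0]]}}

```text
t: 13.4
position: [633.9, 150.0, 317.9]
eef_rot: [-1.571, -0.0, 1.467]
contact_force: [0.8, 5.5, 0.7]
opening: 12.7
```

```bash
python3 - <<'E'
from h import *
ang()
c=bot.capture("top");a=c["pixels"][140:260,145:265,::-1]
cv2.imwrite("pics/t7.png",cv2.resize(a,(600,600),interpolation=cv2.INTER_CUBIC))
E
```

```text
t 13.4 pos [633.9 150.  317.9] angle 1.074746125859925 rad 201.42201887649165 F [0.8 5.5 0.7] open 12.681899090466919
```

View pics/t7.png

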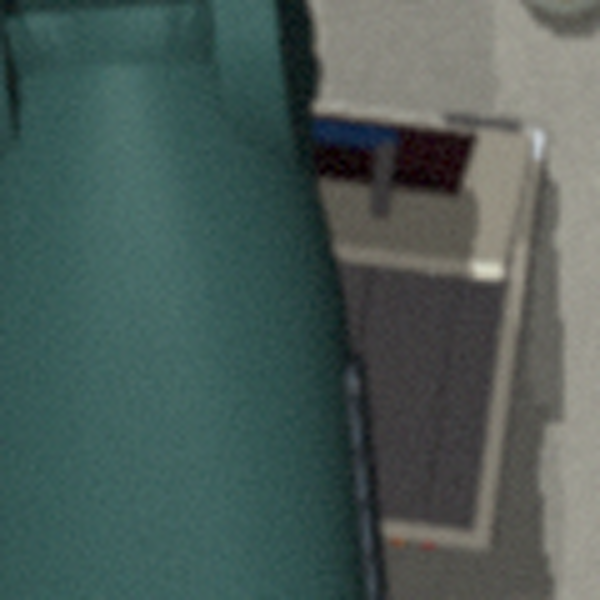

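```bash
python3 - <<'E'
from h import *
c=pickle.load(open("top.pkl","rb"));R=np.array(c["R"]);t=np.array(c["t"])
B=lambda u,v,z:plane(c,150+(u-400+.5)/3.6-.5,150+(v+.5)/3.6-.5,z)
H=np.array([675.5,144,115]);Y=Ro.from_euler("z",-6,degrees=True)
q=Y.inv().apply(B(727,343,125)-H);print(q)
for th in np.arange(.75,1.25,.05):
    X=Y.apply(Ro.from_euler("y",th).apply(q))+H;k=R@X+t
    px=np.array([k[0]/k[2]*c["fx"]+c["cx"],k[1]/k[2]*c["fy"]+c["cy"]])
    print(round(th,2),"t7px",((px-[145,140]+.5)*5).round(0),"t6px",((px-[145,140]+.5)*400/120).round(0))
E
```

```text
[-246.42930266 -133.24296756   10.        ]
0.75 t7px [489. 393.] t6px [326. 262.]
0.8 t7px [491. 376.] t6px [327. 250.]
0.85 t7px [493. 357.] t6px [328. 238.]
0.9 t7px [495. 338.] t6px [330. 226.]
0.95 t7px [497. 318.] t6px [331. 212.]
1.0 t7px [499. 298.] t6px [333. 199.]
1.05 t7px [502. 277.] t6px [335. 184.]
1.1 t7px [504. 255.] t6px [336. 170.]
1.15 t7px [507. 232.] t6px [338. 155.]
1.2 t7px [510. 210.] t6px [340. 140.]
```

The cover edge corner is at row about 270 in the picture, which fits about 1.06 rad. The arc estimate is 1.075, so the two agree. Now I ease it back to about 0.775.

{"name": "arm_command", "arguments": {"steps": [[1, 0, 0.18, 0.75, 0], [1, 0, 0.43, 1.6, 0], [1, 0, 0.68, 2.4, 0], [1, 0, 1.03, 3.33, 0], [1, 0, 1.3, 3.95, 0]]}}

```text
t: 13.95
position: [594.2, 153.8, 304.9]
eef_rot: [-1.571, 0.0, 1.467]
contact_force: [1.3, 3.6, 0.1]
opening: 12.5
```

{"name": "arm_command", "arguments": {"steps": [[1, 0, 0.27, 0.6, 0], [1, 0, 0.5, 1.05, 0], [1, 0, 0.68, 1.4, 0], [1, 0, 0.8, 1.6, 0], [1, 0, 0.83, 1.65, 0]]}}

```text
t: 14.45
position: [578.1, 155.4, 296.4]
eef_rot: [-1.57, 0.0, 1.467]
contact_force: [-0.3, 0.8, 2.6]
opening: 12.6
```

{"name": "arm_command", "arguments": {"steps": [[1, 0, 0, 0, 0], [1, 0, 0, 0, 0], [1, 0, 0, 0, 0], [1, 0, 0, 0, 0], [1, 0, 0, 0, 0]]}}

```text
t: 14.95
position: [578.3, 155.4, 296.6]
eef_rot: [-1.571, 0.0, 1.467]
contact_force: [-1.3, -0.6, 3.5]
opening: 12.4
```

```bash
python3 - <<'E'
from h import *
ang()
c=bot.capture("top");ang();a=c["pixels"][140:260,145:265,::-1];b=c["pixels"][180:270,270:345,::-1]
cv2.imwrite("pics/t8.png",np.hstack([cv2.resize(a,(400,400),interpolation=cv2.INTER_CUBIC),cv2.resize(b,(333,400),interpolation=cv2.INTER_CUBIC)]))
E
```

```text
t 14.95 pos [578.3 155.4 296.6] angle 0.7768498260440972 rad 201.31209328029925 F [-1.3 -0.6  3.5] open 12.351333795905669
t 15.0 pos [578.3 155.4 296.6] angle 0.7767489397127774 rad 201.28136573027157 F [-2.1 -0.1  3.2] open 12.54157157292896
```

View pics/t8.png

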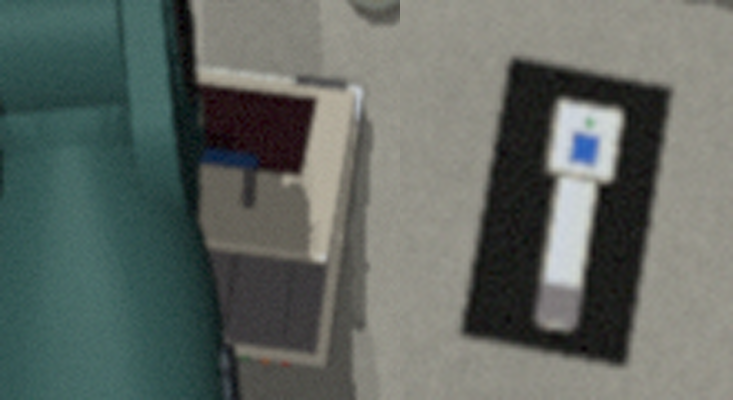

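The cover edge corner is at row about 258, which fits 0.77 rad, and the cover is held still. The scanner lies centred on its mat. Handing in.

```bash
python3 -c "
from h import *
bot.close_job();ang()"
```

```text
the job is handed in; nothing more can be done
the job is handed in; nothing more can be done
```

The job is done and handed in at about 15 s of the 54 s allowed; no verdict was reported.

- **Scan:** I picked up the larger scanner, the one on the mat, and held it square to the rack label from about 8 cm. It stayed steady there for over 1 s.
- **Scanner back:** I laid it on the middle of the mat and released it. The last picture shows it flat, centred and untouched.
- **Cover:** I raised it by the blue handle to about 1.07 rad, then eased it back. The last reading was about 0.777 rad (10 degrees below the balance point), at rest with the bar still gripped. A camera check of the cover's edge gave about 0.77 rad.

Two readings were slightly off:
- The handle's path came out about 3 mm wider than the given 198 mm. That makes the angle uncertain by roughly 0.02–0.04 rad, well inside the allowed range.
- While raising the cover there was a sideways push of up to about 23 N on the tool. I eased it out, and it was about 4 N at the end.

I saw no bystander moved, but I did not measure them again at the end.

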